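# Pack the gear order, rack the scrapers, ring for collection

### The job

Pack this order of gears and clear the bench: lay every gear flat, hub up, on the floor of the carton, then fold the plain inner flap fully down, and after it the yellow-taped outer flap fully down over it. Slide each of the two scrapers blade-first into the rack slot tagged in its own colour until its handle meets the rack. When all of that is done, press the bell's plunger right down to its stop to call for collection; do not shift the gear stack, the grease tin or the oil jar.

Things in the scene. Friction and masses are not known exactly. Their poses are not given: they have to be found in the camera images.
- carton: Open-topped cardboard carton fixed on the bench: outside 248 (x) by 178 (y) by 90 mm high, walls and floor 4 mm thick. Origin: centre of its underside; x, y along its sides, z up. Its two flaps are hinged along the tops of its long sides.
- inner_flap (a joint): Plain flap, 244 mm along the hinge, 95 mm from hinge to edge, 4 mm thick, hinged on the top of the carton's +y side. Value: 0 = folded down flat over the carton, 1.57 = upright, more = leaning outwards (up to 2.3). It stays where it is left; under 2 N at its edge moves it.
- inner_flap_hinge (a point): Middle of the inner flap's hinge line (at carton y = +89 mm, z = 92 mm); turns with the flap.
- inner_flap_edge (a point): Middle of the inner flap's free edge, 95 mm from the hinge.
- outer_flap (a joint): Flap with yellow tape along its free edge; same size as the inner one, hinged on the top of the carton's -y side. Value as for the inner flap; 0 = folded down, lying on the inner flap.
- outer_flap_hinge (a point): Middle of the outer flap's hinge line (at carton y = -89 mm, z = 96.5 mm); turns with the flap.
- outer_flap_edge (a point): Middle of the outer flap's free edge, 95 mm from the hinge.
- gear1: A steel spur gear: toothed disc 74 mm across the teeth and 20 mm thick, with a coaxial hub 32 mm in diameter standing 20 mm up from it (40 mm high in all), about 0.5 kg. Origin: centre of the underside of the disc; z along the axis towards the hub. It may be absent (None).
- gear2: A steel spur gear: toothed disc 74 mm across the teeth and 20 mm thick, with a coaxial hub 32 mm in diameter standing 20 mm up from it (40 mm high in all), about 0.5 kg. Origin: centre of the underside of the disc; z along the axis towards the hub. It may be absent (None).
- gear3: A steel spur gear: toothed disc 74 mm across the teeth and 20 mm thick, with a coaxial hub 32 mm in diameter standing 20 mm up from it (40 mm high in all), about 0.5 kg. Origin: centre of the underside of the disc; z along the axis towards the hub. It may be absent (None).
- scraper_red: Flat scraper lying on the bench, 145 g: steel blade 95 long, 44 wide, 3 thick; red handle 90 long, 26 wide, 22 thick, its underside flush with the blade's. Origin: on the underside, centred, where blade meets handle; x along the blade to its tip (blade x 0 to 95, handle -90 to 0 mm), y across, z up from the flat underside. Centre of mass at x = +18.
- scraper_blue: Flat scraper lying on the bench, 145 g: steel blade 95 long, 44 wide, 3 thick; blue handle 90 long, 26 wide, 22 thick, its underside flush with the blade's. Origin: on the underside, centred, where blade meets handle; x along the blade to its tip (blade x 0 to 95, handle -90 to 0 mm), y across, z up from the flat underside. Centre of mass at x = +18.
- rack: Wooden scraper rack fixed on the bench, 70 deep (x) by 190 wide (y) by 75 mm high, with two level slots through it from front (-x) to back. Origin: centre of its underside; x from its front to its back, z up.
- slot_red (a point): Middle of the floor of the slot tagged red (on rack's top, front, back) at its mouth in the front face, 42 mm above the bench; x points into the slot. Slot 52 wide (y), 9 high (up from this point), straight through the 70 mm deep rack. Home: handle end meets the front face (scraper's origin at this point), blade tip 25 mm out of the back.
- slot_blue (a point): Middle of the floor of the slot tagged blue (on rack's top, front, back) at its mouth in the front face, 42 mm above the bench; x points into the slot. Slot 52 wide (y), 9 high (up from this point), straight through the 70 mm deep rack. Home: handle end meets the front face (scraper's origin at this point), blade tip 25 mm out of the back.
- bell_plunger (a joint): Brass plunger of the counter bell, pressed straight down: 0 = up, 0.010 m = at its stop; a spring of 1.5 to 4 N pushes it back up.
- plunger_top (a point): Centre of the top of the plunger's head, a brass disc 30 mm in diameter, 70 mm above the bench when up. The steel bell under it is 90 mm in diameter and is fixed to the bench.
- gear_stack: Bystander: a stack of five gears, 80 mm in diameter, 110 high, 2.5 kg. Origin: centre of its underside. Leave it alone.
- grease_tin: Bystander: green grease tin, 80 mm in diameter, 100 high, 0.8 kg. Origin: centre of its underside. Leave it alone.
- oil_jar: Bystander: jar with a red cap, 70 mm in diameter, 110 high, 0.6 kg. Origin: centre of its underside. Leave it alone.

How it is judged:
By the outcome, as a careful person would: the job done as asked, in the order asked, and still so for the second after the job is handed in, with the robot touching nothing.
Of gear1, gear2, gear3 only 2 to 3 are there at a start; the rules pass over those that are not, and their reading is None.
At some moment in a run one of gear1, gear2, gear3, scraper_red, scraper_blue may be knocked a few centimetres aside while the robot is not near it.
Once in a run the grip may slacken for a moment while it holds something.
It also fails if it takes over 208 s, if anything falls off the work surface, if the arm or the gripper's body presses on something with over 40 N, if the wrist force passes 120 N, or if a joint passes its speed limit or range.

### The arm

A 6-joint arm with a two-finger parallel gripper is mounted at the origin on the work surface. World frame = base frame: x ahead of the robot, y to its left, z up, the work surface at z = 0. Lengths are in m, angles in rad, forces in N, time in s.
With the tool pointing down it reaches from about 0.375 to 0.9 m from the base axis. Payload 3.1 kg.
Tool frame: the origin (TCP) lies midway between the tips of the shut fingers; the grasp point (between the pads) lies 19 mm behind it (r.grasp_offset is the distance from the TCP to the grasp point, in m); z points along the fingers, y is the line along which they close (so a half turn about z gives the same grasp; the last joint's range is limited). The gripper opens to 87 mm and grips with 3 to 60 N. Pads are 19 mm wide; open, the fingers measure 117 mm over their backs; the gripper's body (75 mm by 190 mm) begins 51 mm behind the grasp point.
Start: joints at [-1.375, 0.527, 1.433, -0, 1.181, -0.178], TCP at [0.229, -0.582, 0.223] pointing down, gripper open.
Joint ranges: [-3.08, 3.08], [-0.75, 2.2], [0.22, 2.44], [-1.43, 4.57], [0, 2.65], [-2.85, 2.85]. Speed limits (rad/s): [2.79, 2.79, 3.14, 3.14, 3.14, 3.14].

### API

Orientations are given as a rotation vector (axis times angle).
In Python, from plant import r, optics gives the robot as it stands.
- The arm moves only by the shell command python3 -m creep 'ROWS'. ROWS is JSON, a list of rows, each a list of 3 entries, a list of its own where there are three numbers: the shift along the world's x, y, z scaled (see below), then the turn about the world's z scaled (see below), then the finger opening in mm, from 0 to 87. In form: [[[x, y, z], twist, fingers], ...]. A call has 1 to 8 rows; each row shifts and turns the commanded pose from where the row before left it; what a row does not reach is not made up. The controller multiplies each number of a shift by 0.1 m and each number of a turn by 90 degrees. A row lasts 1/8 s, in which the tool goes at most 62.5 mm and 10.7 degrees, less where a joint would pass 70% of its speed; a pose out of reach is approached as far as the arm can. A call with a number of a shift or a turn outside -1 to 1 is refused whole. A call with a gripper value outside its range is refused whole. The fingers move at their own pace and stop on an object; the grip force is fixed at half the most. Time passes only in rows, so rows that do not move let the fingers close. It gives the time, the measured TCP pose, the force, the opening and the grip force at its end, in the units of the state.
- r.get_state(): the state, without advancing time (a new reading comes with each control period).
- optics.camera(name): name is "scene" or "top" or "wrist"; returns (picture, depth): 480x640x3 uint8, red, green, blue; 480x640 float32, m along the optical axis (not along the pixel's ray), 0 where there is no reading.
- optics.calibration(name): a dict with "K" (3x3 intrinsics, pixels), "pose" (4x4, takes a point from camera to world coordinates); the wrist camera has in their place "T_tool_cam" (4x4, takes a point from camera to tool coordinates, whose origin is the TCP and whose axes are the flange's). Camera axes: x right, y up, looking along -z (the intrinsics and any distortion apply to the point x, -y, -z); pixel columns grow to the right and rows downward; lengths in m; the calibration is good to about 2 mm. The wrist camera is an equidistant fisheye: a pixel r from the principal point sees the ray r / f radians off the axis. A picture is of the moment at which its call begins: read the wrist's pose just before it. calibration takes no time and is no camera call.
- r.job_done(): hands the job in; it is judged then, once.
The state is a dict: "time": time; "q": joint angles; "joint_vel": joint speeds; "joint_torque": joint torques, N m; "position": TCP position; "tool_rot": TCP orientation; "ft_force": force on the tool from outside, world axes, zero at the start; "wrist_torque": the same for the moment, N m; "gripper_width": finger opening in m; "grip_force": force on a finger pad.
Only numpy, scipy, OpenCV 4.12 (cv2) and the standard library are available. Lean on these libraries where they do the work, as an engineer would, in place of code of your own. Each camera call takes 0.05 s, during which the arm holds its last target. There are 200 camera calls.

## Working session

There is one attempt and no reset: what is moved stays moved. The work goes in short steps, Python scripts to look and compute and a shell command to move; the robot and the scene stay as the last step left them, time stands still between calls to the robot, and variables do not carry over. Pictures are saved under pics/ and viewed, at most 14 in all, crops included, and the job is handed in when it is done.

```bash
ls; mkdir -p pics; python3 - <<'E'
from plant import r, optics
import cv2,numpy as np
for n in("top","scene"):
    p,d=optics.camera(n); cv2.imwrite(f"pics/{n}0.png",p[:,:,::-1]); np.savez(f"{n}0.npz",p=p,d=d)
    c=optics.calibration(n); print(n,c)
print(optics.calibration("wrist")); print(r.get_state())
E
```

```text
pics
top {'K': array([[505.94716369,   0.        , 318.73349551],
       [  0.        , 505.94716369, 239.41591744],
       [  0.        ,   0.        ,   1.        ]]), 'pose': array([[ 0.02463476,  0.99344743, -0.11160349,  0.39098051],
       [-0.99953336,  0.02245991, -0.020703  , -0.03144017],
       [-0.01806074,  0.11206143,  0.99353714,  1.15108542],
       [ 0.        ,  0.        ,  0.        ,  1.        ]])}
scene {'K': array([[570.87524134,   0.        , 315.18078332],
       [  0.        , 570.87524134, 238.41073698],
       [  0.        ,   0.        ,   1.        ]]), 'pose': array([[ 0.25648071, -0.63025165,  0.73280318,  1.6795782 ],
       [ 0.96652546,  0.17256802, -0.18986526, -0.29292459],
       [-0.0067955 ,  0.75696971,  0.65341463,  1.10191361],
       [ 0.        ,  0.        ,  0.        ,  1.        ]])}
{'K': array([[371.64829954,   0.        , 316.30420692],
       [  0.        , 371.64829954, 238.23073792],
       [  0.        ,   0.        ,   1.        ]]), 'T_tool_cam': array([[-5.92412499e-04,  9.64416004e-01,  2.64388768e-01,
         7.27811077e-
[... 252 characters left out ...]
0e+00]])}
{'time': 0.1, 'q': array([-1.37450936e+00,  5.28348160e-01,  1.43378343e+00,  1.61393302e-05,
        1.18140457e+00, -1.78512063e-01]), 'joint_vel': array([ 0.00070151, -0.00082893, -0.00435176,  0.00041893, -0.00033657,
       -0.00263198]), 'joint_torque': array([-1.07698477e-05, -4.40985489e+01, -1.77150911e+01,  6.34464319e-02,
        5.33941691e-02, -5.22457742e-05]), 'position': array([ 0.2286966 , -0.58094193,  0.22168193]), 'tool_rot': array([-3.08468203e+00, -5.84921507e-01,  3.68593840e-06]), 'ft_force': array([ 1.63500845, -0.45070648, -0.19402569]), 'wrist_torque': array([ 0.02534835, -0.09162753,  0.02007694]), 'grip_force': 0.0, 'gripper_width': 0.08707913218377536}
```

View pics/top0.png

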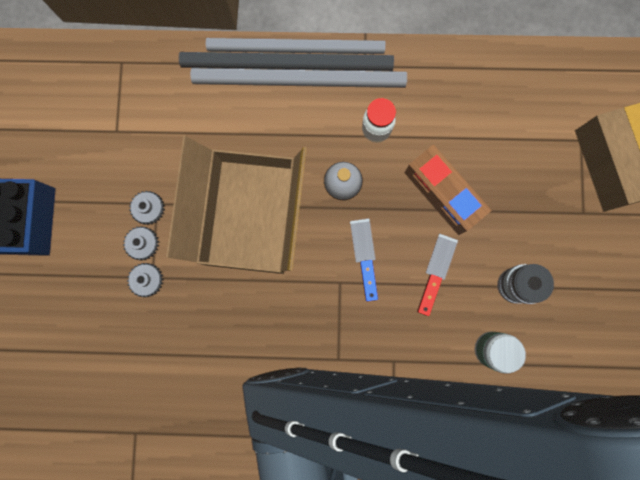

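View pics/scene0.png

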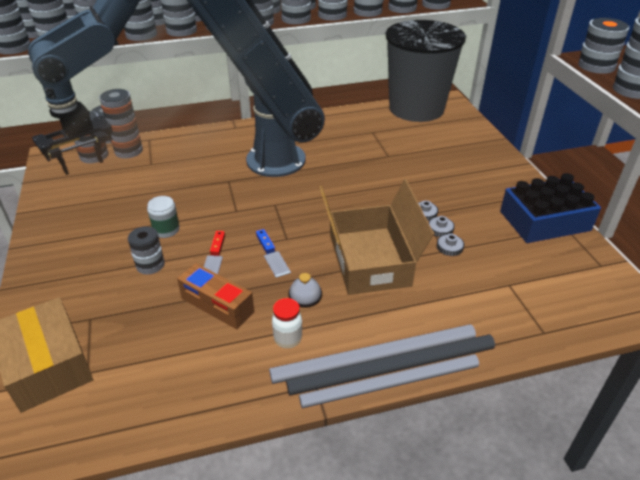

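The top view shows three gears, hubs up, at (146,207), (140,243) and (145,280). The carton is around (250,210), with the plain flap leaning out on the left and the taped flap near x=300. The bell is at (343,175), the blue scraper at (365,260), the red one at (437,275) and the rack at (448,190).

```bash
cat > vis.py <<'E'
from plant import r, optics
import cv2,numpy as np
def look(n):
    p,d=optics.camera(n); return p,d,optics.calibration(n)
def cloud(d,c):
    K=c["K"];v,u=np.mgrid[:480,:640]
    P=np.stack([(u-K[0,2])/K[0,0]*d,-(v-K[1,2])/K[1,1]*d,-d],-1)
    T=c["pose"]; W=P@T[:3,:3].T+T[:3,3]; W[d<=0]=np.nan; return W
def ray(u,v,z,c):
    K=c["K"];T=c["pose"];q=np.stack([(np.asarray(u)-K[0,2])/K[0,0],-(np.asarray(v)-K[1,2])/K[1,1],-np.ones(np.shape(u))],-1)@T[:3,:3].T
    return (T[:3,3]+q*((z-T[2,3])/q[...,2])[...,None])[...,:2]
def masks(p):
    h=cv2.cvtColor(p,cv2.COLOR_RGB2HSV).astype(int);H,S,V=h[...,0],h[...,1],h[...,2]
    return dict(red=((H<6)|(H>174))&(S>180)&(V>100),blue=(H>105)&(H<125)&(S>150)&(V>120),yel=(H>18)&(H<32)&(S>130)&(V>120),gray=(S<45))
def blobs(m,amin=30):
    n,l,s,ce=cv2.connectedComponentsWithStats(m.astype(np.uint8))
    return [(l==i,s[i],ce[i]) for i in range(1,n) if s[i,4]>=amin]
def ang(v): return np.degrees(np.arctan2(v[1],v[0]))
def scrapers(p,c):
    "origin, yaw from handle (top z=.022) and blade (z=.003)"
    M=masks(p); out={}
    for k in("red","blue"):
        for b,s,ce in blobs(M[k],80):
            v,u=np.nonzero(b); X=ray(u,v,.022,c).astype(np.float32)
            (cx,w,a)=cv2.minAreaRect(X); L,S=max(w),min(w)
            if not(.07<L<.11 and S<.04): continue
            box=cv2.boxPoints((cx,w,a)); e=box[1]-box[0]; f=box[2]-box[1]; ax=e if np.hypot(*e)>np.hypot(*f) else f; ax/=np.hypot(*ax)
            for b2,s2,ce2 in blobs(M["gray"],200):
                B=ray(ce2[0],ce2[1],.003,c); 
                if np.hypot(*(B-cx))<.12 and s2[4]<2500:
                    ax=ax*np.sign(ax@(B-cx)); d=B-cx; out[k]=(np.round(np.array(cx)+.045*ax,4),round(ang(ax),1),np.round(B,4),round(ang(d),1),round(L,3),round(S,3))
    return out
def gears(p,c,region=None):
    out=[]
    for b,s,ce in blobs(masks(p)["gray"],300):
        if s[4]>2500: continue
        v,u=np.nonzero(b); X=ray(u,v,.020,c).astype(np.float32)
        cc,rr=cv2.minEnclosingCircle(X)
        out.append((np.round(cc,4),round(rr,4)))
    return out
E
python3 - <<'E'
from vis import *
z=np.load("top0.npz");p,d=z["p"],z["d"];c=optics.calibration("top");W=cloud(d,c)
print(scrapers(p,c)); 
for g in gears(p,c):print("g",g)
print("bench z",np.nanmedian(W[300:340,180:320,2]))
def rep(n,m):
    X=W[m]; X=X[~np.isnan(X[:,0])]; print(n,len(X),X.min(0).round(3),X.max(0).round(3),np.median(X,0).round(4))
M=masks(p)
for k in("red","blue","yel"):
    for b,s,ce in blobs(M[k],20): rep(k+str(ce.round()),b)
# rack top
m=np.zeros((480,640),bool);m[140:235,400:495]=1
m&=(W[...,2]>.068)&(W[...,2]<.082)
X=W[m][:,:2].astype(np.float32);R=cv2.minAreaRect(X);print("rack",R,cv2.boxPoints(R).round(3).tolist())
# rim
m=np.zeros((480,640),bool);m[135:280,160:312]=1
a=m&(W[...,2]>.08)&(W[...,2]<.094);X=W[a][:,:2].astype(np.float32);R=cv2.minAreaRect(X);print("rim",R,cv2.boxPoints(R).round(3).tolist())
a=m&(W[...,2]<.012);X=W[a&(np.abs(np.mgrid[:480,:640][1]-250)<45)&(np.abs(np.mgrid[:480,:640][0]-210)<58)][:,:2].astype(np.float32);R=cv2.minAreaRect(X);print("floor",R)
b=np.zeros_like(m);b[:,:215]=1;rep("innerflap",m&b&(W[...,2]>.1));rep("outerflap",m&~b&(W[...,2]>.1))
X=W[m&b&(W[...,2]>.16)];print("inner top",np.nanmedian(X,0))
# bell, tall things
for n,(u,v) in dict(bell=(343,175),jar=(380,108),stack=(532,283),tin=(507,352)).items():
    m=np.zeros((480,640),bool);m[v-30:v+30,u-30:u+30]=1
    zt=np.nanmax(W[m][:,2]);rep(n,m&(W[...,2]>zt-.006))
E
```

```text
{'blue': (array([ 0.4738, -0.1137]), np.float64(9.3), array([ 0.5221, -0.1065]), np.float64(8.8), 0.085, 0.023)}
g (array([ 0.7896, -0.1378]), 0.0408)
g (array([ 0.6552, -0.0592]), 0.0434)
g (array([0.5596, 0.697 ]), 0.0777)
g (array([0.5833, 0.3871]), 0.0392)
g (array([ 0.52  , -0.1063]), 0.0506)
g (array([0.5017, 0.3957]), 0.0387)
g (array([ 0.4863, -0.2839]), 0.0506)
g (array([0.4197, 0.3811]), 0.039)
g (array([ 0.428 , -0.4674]), 0.0608)
g (array([ 0.282 , -0.4101]), 0.0553)
bench z 0.00011172705867368293
blue[ 24. 216.] 389 [0.472 0.608 0.084] [0.626 0.685 0.095] [0.5445 0.616  0.0896]
blue[465. 204.] 433 [ 0.566 -0.351  0.07 ] [ 0.626 -0.29   0.083] [ 0.5959 -0.3198  0.0759]
blue[368. 281.] 295 [ 0.388 -0.138  0.015] [ 0.472 -0.103  0.028] [ 0.4277 -0.1202  0.0219]
yel[634. 120.] 397 [ 0.716 -0.743 -0.003] [ 0.858 -0.653  0.107] [ 0.7825 -0.6734  0.1011]
yel[301. 164.] 29 [0.626 0.025 0.177] [0.675 0.031 0.19 ] [0.6459 0.0277 0.1826]
yel[344. 174.] 36 [ 0.645 -0.069  0.065] [ 0.667 -0.052  0.074] [ 0.6561 -0.0606  0.0698]
yel[298. 187.] 22 [0.582 0.03  0.175] [0.622 0.034 0.187
[... 528 characters left out ...]
 0.23100000619888306], [0.45500001311302185, 0.2529999911785126]]
floor ((0.5872286558151245, 0.1512448787689209), (0.2684904634952545, 0.20194315910339355), 1.3701090812683105)
innerflap 3269 [0.457 0.231 0.1  ] [0.702 0.285 0.182] [0.5776 0.2583 0.1442]
outerflap 1301 [0.439 0.02  0.1  ] [0.684 0.068 0.19 ] [0.5589 0.0422 0.1573]
inner top [0.57822793 0.26906533 0.17152564]
bell 98 [ 0.642 -0.074  0.069] [ 0.671 -0.045  0.074] [ 0.6574 -0.0584  0.0702]
jar 428 [ 0.755 -0.165  0.109] [ 0.815 -0.106  0.115] [ 0.784  -0.1336  0.1106]
stack 298 [ 0.39  -0.485  0.112] [ 0.465 -0.413  0.118] [ 0.428  -0.4481  0.1124]
tin 623 [ 0.249 -0.431  0.1  ] [ 0.32  -0.36   0.106] [ 0.2828 -0.3956  0.1012]
```

```bash
python3 - <<'E'
import cv2
a=cv2.imread("pics/top0.png");b=cv2.imread("pics/scene0.png")
cv2.imwrite("pics/c1.png",cv2.hconcat([cv2.resize(a[125:325,340:500],(400,500),interpolation=2),cv2.resize(b[220:360,170:330],(400,500),interpolation=2)]))
E
```

```text
(no output)
```

View pics/c1.png

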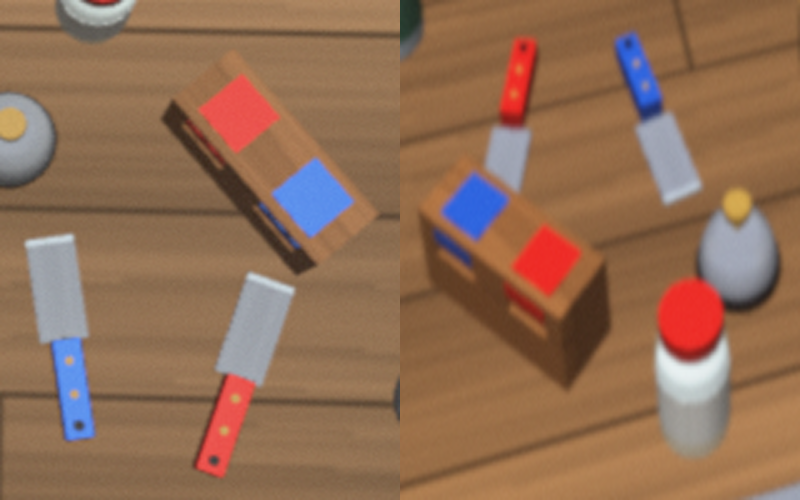

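The crop shows the rack's slots in the face towards the robot: red on the higher-x side, blue on the lower-x side. All three gears lie hub up. I'll start moving towards the gears.

```bash
python3 -m creep '[[[0.4,0.37,0.1],0.1,60],[[0.4,0.37,0.1],0.1,60],[[0.4,0.37,0.1],0.1,60],[[0.4,0.37,0.1],0.1,60],[[0.4,0.37,0],0.1,60],[[0.4,0.37,0],0.1,60],[[0.4,0.37,0],0.1,60],[[0.3,0.37,0],0,60]]'; python3 -m creep '[[[0.08,0.5,0],0,60],[[0.08,0.5,0],0,60],[[0.08,0.5,0],0,60],[[0.08,0.5,0],0,60],[[0,0.5,0],0,60],[[0,0.5,0],0,60],[[0,0.5,0],0,60],[[0,0.5,0],0,60]]'; python3 -m creep '[[[0,0.5,0],0,60],[[0,0.5,0],0,60],[[0,0.5,0],0,60],[[0,0.5,0],0,60],[[0,0,0],0,60],[[0,0,0],0,60]]'
```

```text
time: 1.1
position: [0.5401, -0.284, 0.2621]
tool_rot: [-2.324, -2.113, -0.0]
ft_force: [0.8, 0.3, 0.2]
gripper_width: 0.0601
grip_force: 0.0
time: 2.1
position: [0.5703, 0.116, 0.2621]
tool_rot: [-2.326, -2.111, 0.001]
ft_force: [0.3, 0.2, -0.3]
gripper_width: 0.0599
grip_force: 0.0
time: 2.85
position: [0.5703, 0.3139, 0.2619]
tool_rot: [2.325, 2.112, -0.003]
ft_force: [-1.0, -0.3, -0.3]
gripper_width: 0.0603
grip_force: 0.0
```

```bash
cat > chk.py <<'E'
from vis import *
import sys
p,d,c=look("top")
if len(sys.argv)>1: cv2.imwrite("pics/"+sys.argv[1]+".png",p[:,:,::-1])
for g in gears(p,c):
    if .034<g[1]<.043: print("gear",g[0],g[1])
print(scrapers(p,c)); s=r.get_state(); a=s["tool_rot"]; print(s["position"].round(4),"yawx",round(2*np.degrees(np.arctan2(a[1],a[0])),1),s["time"])
E
python3 chk.py t1
```

```text
gear [ 0.7896 -0.1378] 0.0408
gear [0.418 0.381] 0.0388
{'blue': (array([ 0.4737, -0.1138]), np.float64(8.9), array([ 0.522 , -0.1065]), np.float64(8.7), 0.084, 0.023)}
[0.5706 0.3133 0.2621] yawx 84.4 2.9
```

View pics/t1.png

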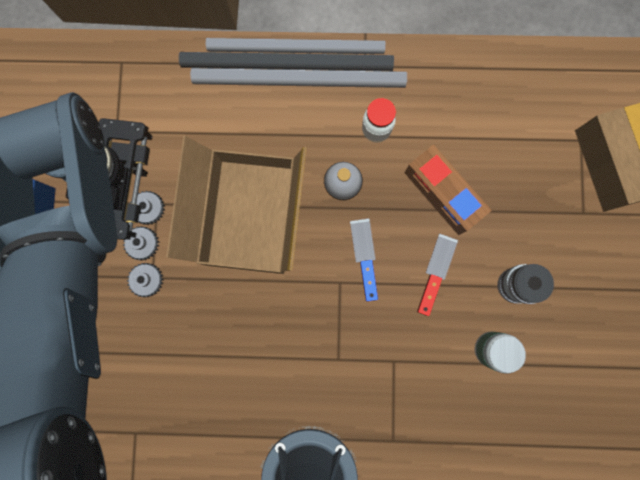

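The picture shows the arm over the gears. All three are still in place at (150,207), (140,243) and (145,280), and nothing else has changed.

```bash
python3 -m creep '[[[0.06,0.37,0],0,60],[[0.06,0.37,0],0,60],[[0,0,-0.5],0,60],[[0,0,-0.5],0,60],[[0,0,-0.5],0,60],[[0,0,-0.4],0,60],[[0,0,-0.3],0,60],[[0,0,-0.17],0,60]]'; python3 -m creep '[[[0,0,0],0,60],[[0,0,0],0,0],[[0,0,0],0,0],[[0,0,0],0,0],[[0,0,0],0,0]]'
```

```text
time: 3.9
position: [0.5825, 0.3862, 0.0237]
tool_rot: [-2.328, -2.109, 0.005]
ft_force: [-0.5, -0.1, 0.3]
gripper_width: 0.0596
grip_force: 0.0
time: 4.53
position: [0.5842, 0.3888, 0.0266]
tool_rot: [2.324, 2.111, 0.005]
ft_force: [0.8, -0.1, 1.5]
gripper_width: 0.0312
grip_force: 30.0
```

```bash
python3 -m creep '[[[0,0,0.3],0,0],[[0,0,0.5],0,0],[[0,0,0.5],0,0],[[0,0,0.6],0,0],[[0,0,0.5],0,0],[[0.16,-0.58,0],0,0],[[0.16,-0.58,0],0,0],[[0.16,-0.58,0],0,0]]'; python3 -m creep '[[[0.16,-0.58,0],0,0],[[0,0,0],0,0]]'; python3 chk.py t2
```

```text
time: 5.52
position: [0.6296, 0.213, 0.2641]
tool_rot: [-2.323, -2.112, 0.005]
ft_force: [0.6, -0.0, -4.5]
gripper_width: 0.032
grip_force: 3.0
time: 5.78
position: [0.6472, 0.1511, 0.264]
tool_rot: [-2.333, -2.104, 0.006]
ft_force: [-1.0, 0.9, -4.9]
gripper_width: 0.0312
grip_force: 30.0
gear [ 0.7897 -0.1378] 0.0408
{'blue': (array([ 0.4737, -0.1133]), np.float64(9.2), array([ 0.5221, -0.1065]), np.float64(8.6), 0.084, 0.022)}
[0.6462 0.154  0.264 ] yawx -275.8 5.825
```

View pics/t2.png

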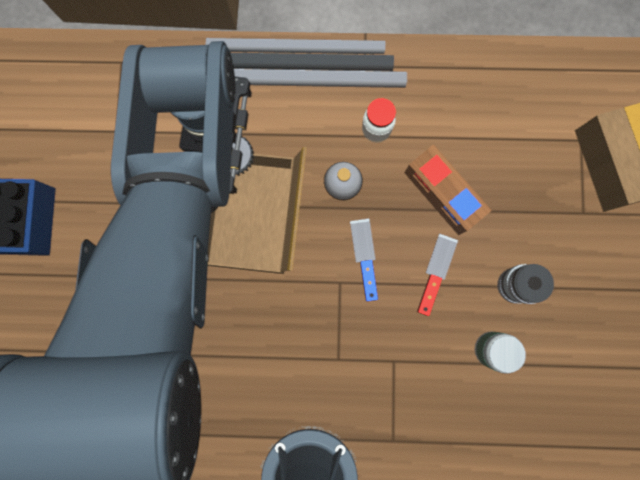

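The gear is still held (wrist load about -4.9 N), though the grip dipped to 3 N for a moment. I'll lower it carefully and watch the force.

```bash
python3 -m creep '[[[0,0,-0.5],0,0],[[0,0,-0.5],0,0],[[0,0,-0.5],0,0],[[0,0,-0.4],0,0],[[0,0,-0.2],0,0],[[0,0,0],0,0]]'; for i in 1 2 ; do python3 -m creep '[[[0,0,-0.05],0,0],[[0,0,0],0,0]]'; done
```

```text
time: 6.58
position: [0.6452, 0.1574, 0.0539]
tool_rot: [-2.323, -2.111, 0.005]
ft_force: [0.6, 0.1, -4.4]
gripper_width: 0.031
grip_force: 30.0
time: 6.82
position: [0.6478, 0.1566, 0.0521]
tool_rot: [2.325, 2.111, 0.003]
ft_force: [-0.6, 0.5, -5.0]
gripper_width: 0.0312
grip_force: 30.0
time: 7.08
position: [0.6467, 0.1563, 0.0457]
tool_rot: [-2.326, -2.111, 0.0]
ft_force: [-0.7, -0.6, -5.6]
gripper_width: 0.031
grip_force: 30.0
```

```bash
for i in 1 2 3; do python3 -m creep '[[[0,0,-0.05],0,0],[[0,0,0],0,0]]' | grep -E "pos|ft"; done
```

```text
position: [0.6464, 0.1563, 0.04]
ft_force: [-0.3, 0.4, -4.6]
position: [0.6463, 0.1563, 0.0349]
ft_force: [0.4, 0.3, -3.8]
position: [0.6474, 0.156, 0.0322]
ft_force: [-1.3, -1.8, 4.2]
```

```bash
python3 -m creep '[[[0,0,0],0,60],[[0,0,0],0,60],[[0,0,0.4],0,60],[[0,0,0.5],0,60],[[0,0,0.5],0,60],[[0,0,0.5],0,60],[[0,0,0.4],0,60],[[-0.3,0.5,0],0,60]]'; python3 -m creep '[[[-0.3,0.5,0],0,60],[[-0.3,0.5,0],0,60],[[-0.3,0.5,0],0,60],[[-0.25,0.4,0],0,60],[[0,0,0],0,60]]';
cat > wr.py <<'E'
from vis import *
from scipy.spatial.transform import Rotation as R
import sys
def wpix(X,s,c):
    T=np.eye(4);T[:3,:3]=R.from_rotvec(s["tool_rot"]).as_matrix();T[:3,3]=s["position"]
    M=np.linalg.inv(T@c["T_tool_cam"]);X=np.atleast_2d(X)@M[:3,:3].T+M[:3,3]
    q=np.stack([X[:,0],-X[:,1],-X[:,2]],-1);h=np.hypot(q[:,0],q[:,1]);th=np.arctan2(h,q[:,2]);K=c["K"]
    return np.stack([K[0,2]+K[0,0]*th*q[:,0]/h,K[1,2]+K[1,1]*th*q[:,1]/h],-1)
def wray(u,v,z,s,c):
    K=c["K"];x=(np.asarray(u)-K[0,2])/K[0,0];y=(np.asarray(v)-K[1,2])/K[1,1];t=np.hypot(x,y)+1e-9
    q=np.stack([np.sin(t)*x/t,-np.sin(t)*y/t,-np.cos(t)],-1)
    T=np.eye(4);T[:3,:3]=R.from_rotvec(s["tool_rot"]).as_matrix();T[:3,3]=s["position"];T=T@c["T_tool_cam"]
    q=q@T[:3,:3].T;o=T[:3,3];return (o+q*((z-o[2])/q[...,2])[...,None])[...,:2]
if __name__=="__main__":
    s=r.get_state();p,d=optics.camera("wrist");c=optics.calibration("wrist")
    cv2.imwrite("pics/"+sys.argv[1]+".png",p[:,:,::-1]);np.savez(sys.argv[1]+".npz",p=p,d=d,pos=s["position"],rot=s["tool_rot"])
    print(s["position"],s["time"])
E
python3 wr.py w1; python3 chk.py
```

```text
time: 8.82
position: [0.6219, 0.2046, 0.2653]
tool_rot: [2.326, 2.1, 0.016]
ft_force: [-0.4, 2.0, -0.6]
gripper_width: 0.0601
grip_force: 0.0
time: 9.45
position: [0.4994, 0.3995, 0.2605]
tool_rot: [-2.32, -2.117, -0.001]
ft_force: [0.6, -0.4, 0.5]
gripper_width: 0.06
grip_force: 0.0
[0.49939804 0.39954722 0.26045754] 9.45
gear [ 0.7897 -0.1378] 0.0408
gear [0.6456 0.1566] 0.0383
gear [0.5006 0.3959] 0.039
gear [0.4189 0.3813] 0.0389
{'blue': (array([ 0.4735, -0.1141]), np.float64(9.0), array([ 0.5221, -0.1065]), np.float64(8.9), 0.085, 0.023)}
[0.5018 0.3967 0.2605] yawx 84.6 9.55
```

View pics/w1.png

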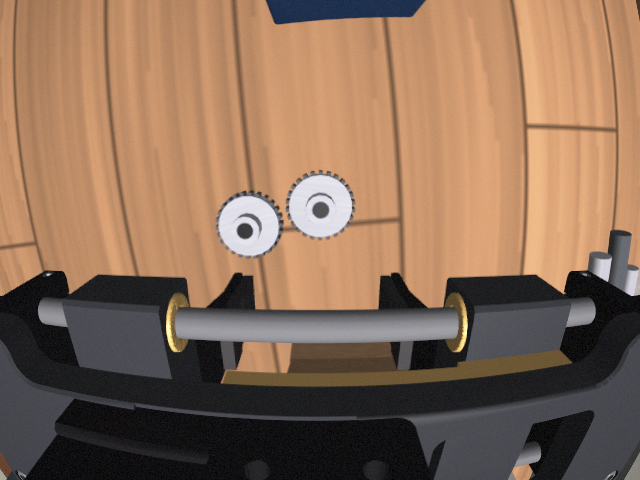

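The wrist view shows the middle gear at (320,205), centred between the fingers, and the third gear at (248,225). I'll go down on the middle one.

```bash
python3 -m creep '[[[0,-0.01,-0.5],0,60],[[0,0,-0.5],0,60],[[0,0,-0.5],0,60],[[0,0,-0.45],0,60],[[0,0,-0.3],0,60],[[0,0,-0.11],0,60],[[0,0,0],0,60],[[0,0,0],0,0]]'|grep -E "pos|ft";  python3 -m creep '[[[0,0,0],0,0],[[0,0,0],0,0],[[0,0,0],0,0]]' ; python3 -m creep '[[[0,0,0.3],0,0],[[0,0,0.5],0,0],[[0,0,0.5],0,0],[[0,0,0.6],0,0],[[0,0,0.5],0,0],[[0,0,0],0,0]]'
```

```text
position: [0.5033, 0.3957, 0.0261]
ft_force: [-0.5, -0.5, -0.7]
time: 10.92
position: [0.5025, 0.3958, 0.0254]
tool_rot: [2.325, 2.112, 0.003]
ft_force: [0.4, 0.0, 2.9]
gripper_width: 0.0308
grip_force: 30.0
time: 11.68
position: [0.5037, 0.3967, 0.2687]
tool_rot: [2.324, 2.111, 0.014]
ft_force: [0.1, -1.0, -5.3]
gripper_width: 0.0311
grip_force: 30.0
```

```bash
python3 -m creep '[[[0.13,-0.55,0],0,0],[[0.13,-0.55,0],0,0],[[0.13,-0.55,0],0,0],[[0.13,-0.55,0],0,0],[[0.13,-0.55,0],0,0],[[0,0,0],0,0]]'; python3 -m creep '[[[0,0,-0.5],0,0],[[0,0,-0.5],0,0],[[0,0,-0.5],0,0],[[0,0,-0.5],0,0],[[0,0,-0.2],0,0],[[0,0,-0.05],0,0],[[0,0,0],0,0]]'
```

```text
time: 12.42
position: [0.566, 0.116, 0.261]
tool_rot: [-2.33, -2.103, 0.009]
ft_force: [0.1, 1.0, -5.9]
gripper_width: 0.0314
grip_force: 30.0
time: 13.3
position: [0.5661, 0.1209, 0.0388]
tool_rot: [-2.325, -2.111, 0.002]
ft_force: [-0.5, -1.0, -3.7]
gripper_width: 0.0313
grip_force: 30.0
```

```bash
for i in 1 2; do python3 -m creep '[[[0,0,-0.05],0,0],[[0,0,0],0,0]]' | grep -E "pos|ft"; done
```

```text
position: [0.5671, 0.1205, 0.0352]
ft_force: [0.1, 0.1, -4.7]
position: [0.5669, 0.1204, 0.0296]
ft_force: [-0.4, -0.1, -5.6]
```

```bash
python3 -m creep '[[[0,0,-0.02],0,0],[[0,0,0],0,0]]' | grep -E "pos|ft"; python3 -m creep '[[[0,0,0],0,60],[[0,0,0],0,60],[[0,0,0.4],0,60],[[0,0,0.5],0,60],[[0,0,0.5],0,60],[[0,0,0.5],0,60],[[0,0,0.45],0,60],[[-0.3,0.53,0],0,60]]'; python3 -m creep '[[[-0.3,0.52,0],0,60],[[-0.3,0.52,0],0,60],[[-0.3,0.52,0],0,60],[[-0.28,0.52,0],0,60],[[0,0,0],0,60]]'; python3 chk.py
```

```text
position: [0.5669, 0.1203, 0.0294]
ft_force: [-2.8, -1.5, 7.3]
time: 15.05
position: [0.5424, 0.1718, 0.2674]
tool_rot: [2.326, 2.099, 0.016]
ft_force: [0.4, 0.9, -0.2]
gripper_width: 0.0598
grip_force: 0.0
time: 15.68
position: [0.4163, 0.3847, 0.2626]
tool_rot: [-2.319, -2.118, -0.001]
ft_force: [0.1, -0.6, 0.9]
gripper_width: 0.0601
grip_force: 0.0
gear [ 0.7892 -0.1377] 0.041
gear [0.6458 0.1559] 0.0383
gear [0.5654 0.1227] 0.0377
gear [0.4191 0.3814] 0.039
{'blue': (array([ 0.4738, -0.1137]), np.float64(9.3), array([ 0.5222, -0.1066]), np.float64(8.8), 0.085, 0.023)}
[0.4177 0.3829 0.2625] yawx 84.7 15.725
```

```bash
python3 -m creep '[[[0.01,-0.01,-0.5],0,60],[[0,0,-0.5],0,60],[[0,0,-0.5],0,60],[[0,0,-0.45],0,60],[[0,0,-0.3],0,60],[[0,0,-0.13],0,60],[[0,0,0],0,60],[[0,0,0],0,0]]'|grep -E "pos|ft";  python3 -m creep '[[[0,0,0],0,0],[[0,0,0],0,0],[[0,0,0],0,0]]' ; python3 -m creep '[[[0,0,0.3],0,0],[[0,0,0.5],0,0],[[0,0,0.5],0,0],[[0,0,0.6],0,0],[[0,0,0.5],0,0],[[0,0,0],0,0]]'
```

```text
position: [0.4211, 0.3807, 0.0258]
ft_force: [0.5, 0.6, -0.3]
time: 17.1
position: [0.4199, 0.3807, 0.0252]
tool_rot: [2.326, 2.112, 0.001]
ft_force: [-0.5, 0.4, 4.8]
gripper_width: 0.0312
grip_force: 30.0
time: 17.85
position: [0.4217, 0.3818, 0.2686]
tool_rot: [2.324, 2.111, 0.015]
ft_force: [-0.3, 0.5, -4.0]
gripper_width: 0.0311
grip_force: 30.0
```

```bash
python3 -m creep '[[[0.18,-0.54,0],0,0],[[0.18,-0.54,0],0,0],[[0.18,-0.54,0],0,0],[[0.18,-0.54,0],0,0],[[0,0,0],0,0]]'; python3 -m creep '[[[0,0,-0.5],0,0],[[0,0,-0.5],0,0],[[0,0,-0.5],0,0],[[0,0,-0.5],0,0],[[0,0,-0.2],0,0],[[0,0,-0.05],0,0],[[0,0,0],0,0]]'; for i in 1 2; do python3 -m creep '[[[0,0,-0.05],0,0],[[0,0,0],0,0]]' | grep -E "pos|ft"; done
```

```text
time: 18.48
position: [0.4917, 0.1605, 0.262]
tool_rot: [-2.331, -2.104, 0.007]
ft_force: [-0.0, 0.6, -4.3]
gripper_width: 0.0311
grip_force: 30.0
time: 19.35
position: [0.4908, 0.1649, 0.039]
tool_rot: [-2.324, -2.112, 0.003]
ft_force: [-0.6, -0.4, -4.1]
gripper_width: 0.0317
grip_force: 30.0
position: [0.492, 0.1645, 0.0351]
ft_force: [0.4, -0.2, -3.9]
position: [0.4917, 0.1644, 0.0295]
ft_force: [-0.4, -0.7, -4.1]
```

```bash
python3 -m creep '[[[0,0,-0.02],0,0],[[0,0,0],0,60],[[0,0,0],0,60],[[0,0,0.4],0,60],[[0,0,0.5],0,60],[[0,0,0.5],0,60],[[0,0,0.6],0,60],[[0,0,0.6],0,30]]'; python3 -m creep '[[[0.32,0.53,0],0,0],[[0.32,0.55,0],0,0],[[0.3,0.55,0],0,0],[[0,0,0],0,0]]';  python3 chk.py; python3 - <<'E'
from vis import *
p,d,c=look("top");W=cloud(d,c);o=np.array([.571,.1507]);X=W-np.r_[o,0];a=np.radians(-5.1)
x=X[...,0]*np.cos(a)+X[...,1]*np.sin(a);y=-X[...,0]*np.sin(a)+X[...,1]*np.cos(a);z=W[...,2]
m=(abs(x)<.12)&(y<-.09)&(y>-.16)&(z>.11)&(z<.2);print("outer ang",np.median(np.arctan2(z[m]-.0965,y[m]+.089)),m.sum())
m=(abs(x)<.09)&(abs(y)<.07)&(z<.1);print("in carton z",np.percentile(z[m],[1,50,95,99]))
E
```

```text
time: 20.85
position: [0.4915, 0.1644, 0.2895]
tool_rot: [2.326, 2.112, 0.0]
ft_force: [1.6, 0.2, -0.1]
gripper_width: 0.0555
grip_force: 0.0
time: 21.35
position: [0.5863, 0.3298, 0.2861]
tool_rot: [-2.322, -2.116, -0.002]
ft_force: [-0.4, -0.1, -0.7]
gripper_width: 0.0184
grip_force: 0.0
gear [ 0.7895 -0.1378] 0.0409
gear [0.6457 0.1562] 0.0382
gear [0.5654 0.1227] 0.0377
gear [0.4911 0.166 ] 0.0379
{'blue': (array([ 0.4975, -0.1525]), np.float64(9.4), array([ 0.5468, -0.1462]), np.float64(8.2), 0.085, 0.024)}
[0.5851 0.3277 0.2862] yawx -275.4 21.4
outer ang 1.8982725836002112 1179
in carton z [-0.00050501  0.00677586  0.04378844  0.04688328]
```

All three gears sit in the carton. The blue scraper has been knocked about 4 cm aside, so I'll use its new position. Folding the inner flap now.

```bash
python3 -m creep '[[[0,0,-0.5],0,0],[[0,0,-0.5],0,0],[[0,0,-0.36],0,0],[[-0.03,-0.39,0],0,0],[[-0.03,-0.3,0],0,0],[[0,0,0],0,0]]'; python3 -m creep '[[[-0.02,-0.22,0],0,0],[[-0.02,-0.22,0],0,0],[[-0.02,-0.22,-0.13],0,0],[[-0.01,-0.15,-0.2],0,0],[[-0.01,-0.07,-0.2],0,0],[[0,0,0],0,0]]'
```

```text
time: 22.2
position: [0.5784, 0.2542, 0.1521]
tool_rot: [-2.33, -2.107, 0.002]
ft_force: [0.6, -0.4, 0.5]
gripper_width: 0.0004
grip_force: 0.0
time: 22.95
position: [0.5698, 0.1677, 0.0974]
tool_rot: [-2.326, -2.109, 0.006]
ft_force: [-0.1, 0.9, -0.4]
gripper_width: 0.0007
grip_force: 0.0
```

```bash
python3 -m creep '[[[0,0,-0.03],0,0],[[0,0,0],0,0]]'; python3 - <<'E'
from vis import *
p,d,c=look("scene");cv2.imwrite("pics/s1.png",cv2.resize(p[150:330,250:490,::-1],(800,600)))
E
```

```text
time: 23.2
position: [0.5715, 0.1695, 0.0961]
tool_rot: [2.325, 2.112, 0.001]
ft_force: [-0.5, 0.1, -0.5]
gripper_width: 0.0003
grip_force: 0.0
```

View pics/s1.png

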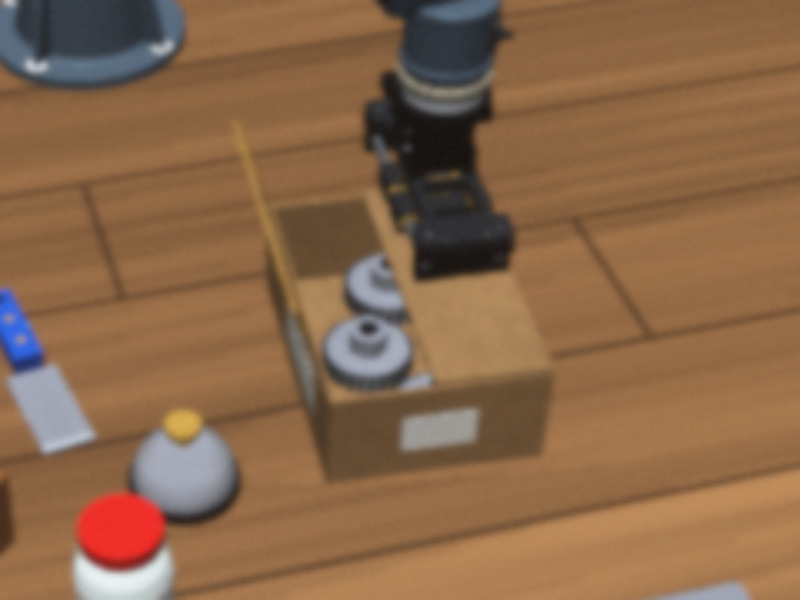

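The inner flap lies almost flat over the carton with the fingers on it, and the taped flap is still upright on the left. I'll press until the force shows it has stopped.

```bash
for i in 1 2 3; do python3 -m creep '[[[0,0,-0.02],0,0],[[0,0,0],0,0]]'|grep -E "pos|ft"; done
```

```text
position: [0.5717, 0.1696, 0.0944]
ft_force: [-0.6, -0.0, 4.5]
position: [0.5718, 0.1696, 0.0942]
ft_force: [-3.8, 0.4, 15.0]
position: [0.5718, 0.1696, 0.094]
ft_force: [-6.4, -1.2, 26.1]
```

```bash
python3 -m creep '[[[0,0,0.6],0,0],[[0,0,0.6],0,0],[[0,0,0.6],0,0],[[-0.04,-0.52,0],0,0],[[-0.04,-0.52,0],0,0],[[-0.04,-0.52,0],0,0],[[-0.04,-0.48,0],0,0],[[0,0,-0.5],0,0]]'; python3 -m creep '[[[0,0,-0.5],0,0],[[0,0,-0.15],0,0],[[0,0,0],0,0]]'
```

```text
time: 25.0
position: [0.5588, -0.039, 0.2226]
tool_rot: [2.323, 2.099, 0.009]
ft_force: [-0.2, 0.6, -0.8]
gripper_width: 0.0001
grip_force: 0.0
time: 25.38
position: [0.555, -0.0344, 0.1541]
tool_rot: [-2.325, -2.111, 0.001]
ft_force: [-0.3, 0.3, 0.2]
gripper_width: 0.0003
grip_force: 0.0
```

```bash
python3 -m creep '[[[0.03,0.41,0],0,0],[[0.03,0.4,0],0,0],[[0.02,0.22,0],0,0],[[0.02,0.2,0],0,0],[[0.02,0.22,-0.13],0,0],[[0.01,0.15,-0.2],0,0],[[0.01,0.07,-0.17],0,0],[[0,0,0],0,0]]'; for i in 1 2 ; do python3 -m creep '[[[0,0,-0.03],0,0],[[0,0,0],0,0]]'|grep -E "pos|ft"; done
```

```text
time: 26.38
position: [0.5678, 0.1326, 0.1026]
tool_rot: [-2.323, -2.11, 0.005]
ft_force: [0.1, -1.2, 0.1]
gripper_width: 0.0007
grip_force: 0.0
position: [0.5694, 0.1318, 0.1017]
ft_force: [0.5, -0.2, 0.1]
position: [0.5697, 0.132, 0.099]
ft_force: [0.5, -0.5, 1.8]
```

```bash
for i in 1 2 ; do python3 -m creep '[[[0,0,-0.02],0,0],[[0,0,0],0,0]]'|grep -E "pos|ft"; done; python3 -m creep '[[[0,0,0.5],0.1,40],[[0,0,0.5],0.1,60],[[-0.2,-0.5,0.3],0.1,60],[[-0.2,-0.5,0],0.1,60],[[-0.2,-0.5,0],0.1,60],[[-0.1,-0.5,0],0.1,60],[[0,0,0],0.1,60],[[0,0,0],0.1,60]]'; python3 chk.py t5
```

```text
position: [0.5697, 0.132, 0.0987]
ft_force: [-2.4, -0.8, 11.1]
position: [0.5698, 0.132, 0.0985]
ft_force: [-5.0, -1.2, 22.7]
time: 28.38
position: [0.4987, -0.0686, 0.2245]
tool_rot: [-0.636, -3.076, -0.0]
ft_force: [-0.6, 0.0, 0.3]
gripper_width: 0.0593
grip_force: 0.0
gear [ 0.7892 -0.1377] 0.041
{}
[ 0.4988 -0.0683  0.2245] yawx -203.1 28.425
```

View pics/t5.png

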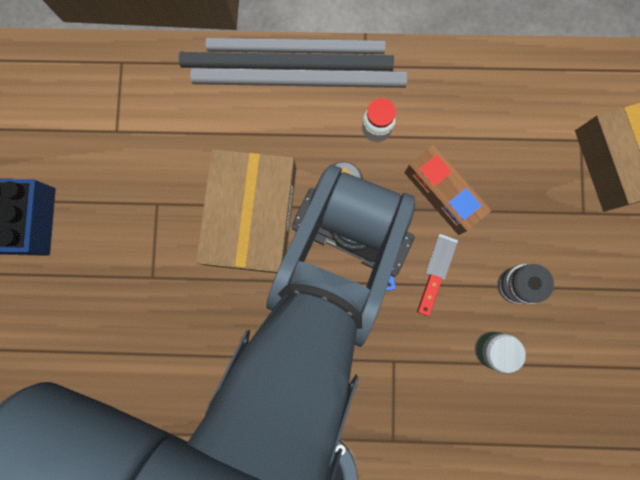

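Both flaps are closed: the yellow tape lies flat at (248,210). The arm is over the blue scraper. I'll turn, move above it and measure it with the wrist camera.

```bash
python3 -m creep '[[[-0.11,-0.44,0],0.09,60],[[-0.11,-0.44,0],0.09,60],[[0,0,0],0.09,60],[[0,0,0],0.09,60],[[0,0,0],0,60],[[0,0,0],0,60]]'|grep -E "pos|rot"; cat > ws.py <<'E'
from wr import *
import sys
def run(k,z,save=None):
    S=[];
    for i in range(2):
        s=r.get_state();p,d=optics.camera("wrist")
        S.append((s["position"],s["tool_rot"]))
    s=dict(position=np.mean([a for a,_ in S],0),tool_rot=s["tool_rot"]);c=optics.calibration("wrist")
    if save: cv2.imwrite("pics/"+save+".png",p[:,:,::-1])
    for b,st,ce in blobs(masks(p)[k],300):
        v,u=np.nonzero(b);X=wray(u,v,z,s,c).astype(np.float32);cx,w,a=cv2.minAreaRect(X);bx=cv2.boxPoints((cx,w,a))
        e=bx[1]-bx[0];f=bx[2]-bx[1];ax=e if np.hypot(*e)>np.hypot(*f) else f
        print(k,st[4],np.round(cx,4),np.round(w,4),"axis",round(ang(ax),1))
    a=s["tool_rot"];print(s["position"].round(4),"yawx",round(2*np.degrees(np.arctan2(a[1],a[0])),1))
run(sys.argv[1],float(sys.argv[2]),sys.argv[3] if len(sys.argv)>3 else None)
E
python3 ws.py blue .022 w2
```

```text
position: [0.4771, -0.1555, 0.2245]
tool_rot: [0.239, -3.132, -0.0]
[ 0.4772 -0.1554  0.2245] yawx -171.2
```

View pics/w2.png

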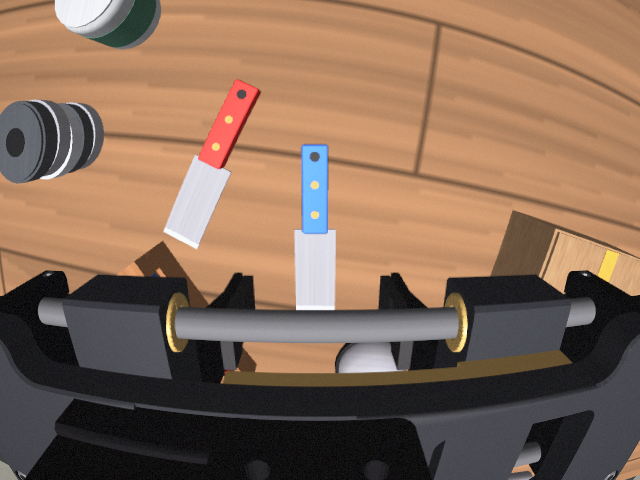

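The wrist view shows the blue handle, vertical, from (315,145) to (315,233), roughly centred on the fingers. The red handle runs from (248,85) to (213,162).

```bash
sed -i 's/(S>150)&(V>120)/(S>110)\&(V>120)/; s/(S>180)&(V>100)/(S>150)\&(V>100)/' vis.py; python3 ws.py blue .022; python3 ws.py red .022; python3 - <<'E'
from wr import *
s=r.get_state();c=optics.calibration("wrist")
print(wray(np.array([315,315,302,328]),np.array([145,233,190,190]),.022,s,c))
E
```

```text
blue 378 [ 0.4566 -0.1612] [0.0882 0.0253] axis 8.7
[ 0.4772 -0.1554  0.2245] yawx -171.2
red 2250 [ 0.4035 -0.255 ] [0.0291 0.0885] axis -19.1
[ 0.4772 -0.1555  0.2246] yawx 188.8
[[ 0.4129341  -0.16761864]
 [ 0.50006376 -0.1541536 ]
 [ 0.45871895 -0.17350549]
 [ 0.45479498 -0.14817827]]
```

```bash
python3 -m creep '[[[0,-0.02,-0.5],0,60],[[0,0,-0.5],0,60],[[0,0,-0.5],0,60],[[0,0,-0.4],0,60],[[0,0,-0.2],0,60],[[0,0,-0.09],0,60],[[0,0,0],0,60],[[0,0,0],0,0]]'|grep -E "pos|ft";  python3 -m creep '[[[0,0,0],0,0],[[0,0,0],0,0],[[0,0,0],0,0]]' ; python3 -m creep '[[[0,0,0.3],0,0],[[0,0,0.5],0,0],[[0,0,0],0,0]]'
```

```text
position: [0.4779, -0.1581, 0.0064]
ft_force: [0.0, 0.1, 0.2]
time: 30.85
position: [0.4774, -0.1578, 0.0059]
tool_rot: [-0.243, 3.132, -0.001]
ft_force: [0.3, 0.3, 0.0]
gripper_width: 0.0277
grip_force: 0.0
time: 31.22
position: [0.4792, -0.1588, 0.0884]
tool_rot: [-0.243, 3.126, -0.007]
ft_force: [0.7, 0.3, -2.7]
gripper_width: 0.0256
grip_force: 30.0
```

```bash
python3 -m creep '[[[0,-0.04,0],-0.1,0],[[0,-0.04,0],-0.1,0],[[0,-0.04,0],-0.1,0],[[0,-0.04,0],-0.1,0],[[0,-0.04,0],-0.1,0],[[0,-0.04,0],-0.1,0],[[0,-0.04,0],-0.05,0],[[0,0,0],0,0]]'; python3 - <<'E'
from vis import *
z=np.load("top0.npz");p,d=z["p"],z["d"];c=optics.calibration("top");W=cloud(d,c)
a=np.radians(-49.4);X=np.array([np.cos(a),np.sin(a)]);Y=np.array([-X[1],X[0]])
for k in("red","blue"):
    for b,s,ce in blobs(masks(p)[k],200):
        if 400<ce[0]<500 and ce[1]<230:
            v,u=np.nonzero(b);R=cv2.minAreaRect(ray(u,v,.075,c).astype(np.float32));q=np.array(R[0])-[.6317,-.2877];print(k,R,q@X,q@Y)
# rack edges in rack frame
m=np.zeros((480,640),bool);m[140:235,400:495]=1
for lo,hi in((.071,.08),(.073,.077)):
    Q=W[m&(W[...,2]>lo)&(W[...,2]<hi)][:,:2];R=cv2.minAreaRect(Q.astype(np.float32));print(R)
p,d,c=look("scene");cv2.imwrite("pics/s2.png",cv2.resize(p[190:340,130:330,::-1],(800,600)))
np.savez("s2.npz",d=d,p=p)
E
```

```text
time: 32.22
position: [0.4763, -0.1854, 0.0843]
tool_rot: [-1.317, -2.85, -0.001]
ft_force: [0.2, 0.1, -1.3]
gripper_width: 0.0257
grip_force: 30.0
red ((0.6690818071365356, -0.25749534368515015), (0.05081615224480629, 0.05002487823367119), 41.01787185668945) 0.0013935873914851405 0.048039345146178226
blue ((0.5962181687355042, -0.32001033425331116), (0.048256322741508484, 0.04869651049375534), 40.81932830810547) 0.0014416487606272249 -0.04796706889412601
((0.6318048238754272, -0.28764358162879944), (0.19009995460510254, 0.07310015708208084), 40.619144439697266)
((0.631655216217041, -0.2876342535018921), (0.18978580832481384, 0.07229648530483246), 40.75393295288086)
```

View pics/s2.png

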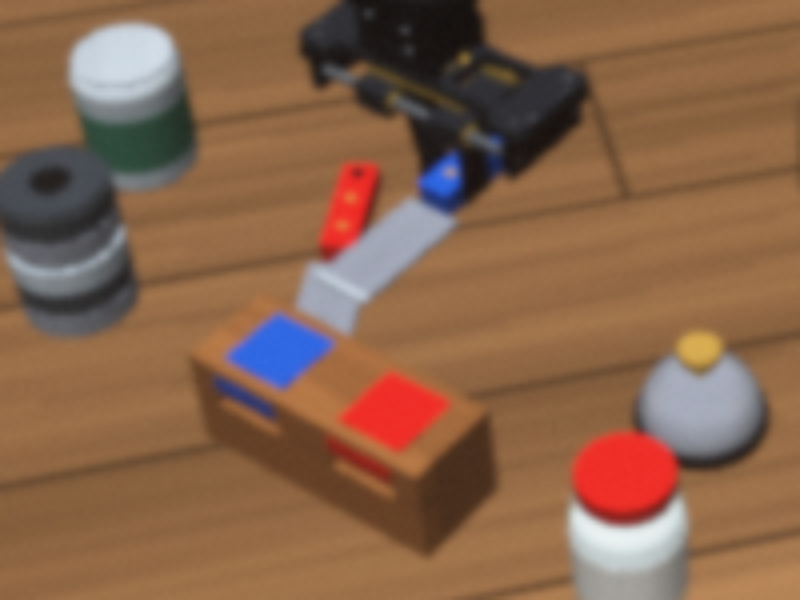

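The scene crop shows the blue scraper in the grip at (440,190) with its blade pointing at the rack, and the red one lying behind it. I'll check the blade's tilt and pose from depth.

```bash
cat > blade.py <<'E'
from vis import *
import sys
# fit held blade: gray points ahead of TCP along d
def blade(p,d,c,pos,mz,d0=np.array([.6534,-.757])):
    W=cloud(d,c);y=np.array([-d0[1],d0[0]]);q=W[...,:2]-pos[:2];a=q@d0;l=q@y
    m=(a>.034)&(a<.125)&(abs(l)<.035)&(W[...,2]>mz)&(W[...,2]<mz+.05)&masks(p)["gray"]
    bl=blobs(m,60)
    if not bl: print("none");return
    b=max(bl,key=lambda t:t[1][4])[0];b=cv2.erode(b.astype(np.uint8),np.ones((3,3)))>0
    A=a[b];L=l[b];Z=W[b][:,2];G=np.c_[A,L,np.ones(len(A))];k=np.linalg.lstsq(G,Z,rcond=None)[0]
    f=np.polyfit(A,L,1)
    print(len(A),"dz/da %.3f dz/dl %.3f z@a=.0237 %.4f z@tip %.4f"%(k[0],k[1],k@[.0237,0,1],k@[.119,0,1]),"a",A.min().round(4),A.max().round(4),"lat mid %.4f slope %.3f"%((L.min()+L.max())/2,f[0]))
if __name__=="__main__":
    s=r.get_state()
    for n in("scene","top"):
        p,d,c=look(n);print(n);blade(p,d,c,s["position"],s["position"][2]-.03)
    print(s["position"])
E
python3 blade.py
```

```text
scene
237 dz/da 0.002 dz/dl 0.028 z@a=.0237 0.0793 z@tip 0.0795 a 0.0352 0.1168 lat mid 0.0006 slope 0.017
top
none
[ 0.47638777 -0.18523891  0.08448578]
```

```bash
python3 -m creep '[[[0.02,0.01,-0.2],0,0],[[0,0,-0.12],0,0],[[0,0,0],0,0],[[0,0,0],0,0]]'|grep -E "pos|ft"; python3 blade.py
```

```text
position: [0.4793, -0.1847, 0.0537]
ft_force: [0.3, -0.7, -1.9]
scene
253 dz/da -0.003 dz/dl 0.063 z@a=.0237 0.0488 z@tip 0.0485 a 0.0384 0.1166 lat mid 0.0012 slope -0.002
top
none
[ 0.47928043 -0.18474053  0.05369943]
```

```bash
python3 -m creep '[[[0.13,-0.15,0],0,0],[[0.13,-0.15,0],0,0],[[0.07,-0.08,0],0,0],[[0,0,0],0,0]]'|grep -E "pos|ft"; python3 -m creep '[[[0.07,-0.08,0],0,0],[[0.07,-0.08,0],0,0],[[0.07,-0.08,0],0,0],[[0,0,0],0,0]]'|grep -E "pos|ft"
```

```text
position: [0.5126, -0.2232, 0.0538]
ft_force: [0.0, 0.7, -2.6]
position: [0.5342, -0.2478, 0.0536]
ft_force: [0.2, 0.6, -1.5]
```

```bash
python3 -m creep '[[[0.07,-0.08,0],0,0],[[0.07,-0.08,0],0,0],[[0.05,-0.06,0],0,0],[[0,0,0],0,0]]'|grep -E "pos|ft"; python3 -m creep '[[[0.02,-0.023,0],0,0],[[0,0,0],0,0]]'|grep -E "pos|ft"; python3 -m creep '[[[0.013,-0.015,0],0,0],[[0,0,0],0,0]]'|grep -E "pos|ft"
```

```text
position: [0.5528, -0.2695, 0.0536]
ft_force: [-0.3, -0.1, -2.1]
position: [0.5542, -0.271, 0.0535]
ft_force: [0.2, 0.3, -1.3]
position: [0.5556, -0.2726, 0.0536]
ft_force: [0.1, -0.2, -0.5]
```

```bash
for i in 1 2 3 4; do python3 -m creep '[[[0.01,-0.012,0],0,0],[[0,0,0],0,0]]'|grep -E "pos|ft"; done
```

```text
position: [0.5566, -0.2738, 0.0536]
ft_force: [0.3, -0.0, -2.8]
position: [0.5576, -0.2751, 0.0536]
ft_force: [0.4, -0.1, -2.2]
position: [0.5583, -0.2759, 0.0535]
ft_force: [-1.4, -0.3, -2.2]
position: [0.5583, -0.276, 0.0533]
ft_force: [-2.8, 3.5, 0.8]
```

```bash
python3 -m creep '[[[0,0,-0.03],0,0],[[0.007,-0.008,0],0,0],[[0,0,0],0,0]]'|grep -E "pos|ft";  python3 -m creep '[[[0,0,0],0,50],[[0,0,0],0,60],[[0,0,0],0,60],[[0,0,0.4],0,60],[[0,0,0.6],0,60],[[-0.5,0.3,0.5],-0.09,60],[[-0.4,0,0],-0.09,60],[[0,0,0],-0.06,60]]'; python3 ws.py red .022 w3; python3 - <<'E'
from vis import *
p,d,c=look("top");W=cloud(d,c);o=np.array([.5734,-.2936]);d0=np.array([.6534,-.757]);y=np.array([.757,.6534])
q=W[...,:2]-o;a=q@d0;l=q@y;z=W[...,2]
m=(abs(l)<.04)&(a>-.1)&(a<.02)&(z>.035)&(z<.075)&masks(p)["blue"]
print("handle a",np.percentile(a[m],[1,50,99]),"l",np.percentile(l[m],[1,50,99]),"z",np.median(z[m]),m.sum())
cv2.imwrite("pics/t6.png",cv2.resize(p[120:340,360:560,::-1],(545,600)))
E
```

```text
position: [0.5583, -0.276, 0.0504]
ft_force: [-4.7, 5.0, 3.0]
time: 37.35
position: [0.4771, -0.2531, 0.1922]
tool_rot: [-1.835, -2.55, 0.001]
ft_force: [0.2, -0.4, -0.6]
gripper_width: 0.06
grip_force: 0.0
red 2701 [ 0.4035 -0.2549] [0.0295 0.0887] axis -19.0
red 404 [ 0.6745 -0.2368] [0.0617 0.0096] axis 40.9
[ 0.4779 -0.2534  0.1922] yawx 108.4
handle a [-0.09027005 -0.07564834 -0.00291309] l [-0.01297473  0.00086136  0.01120667] z 0.06420044088275523 143
```

View pics/t6.png

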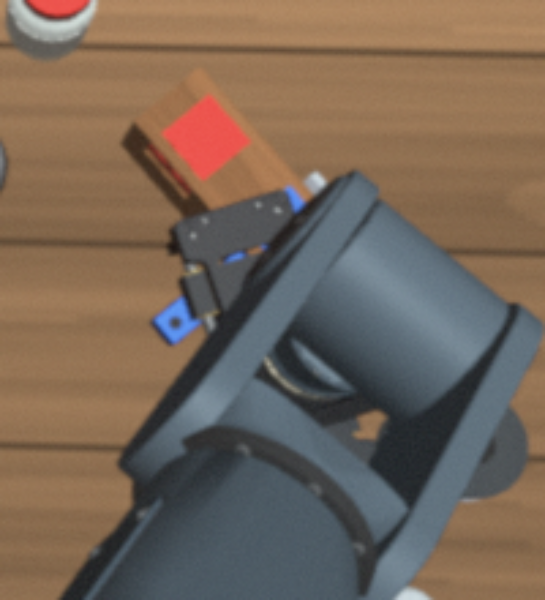

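The blue scraper is home: its handle is against the rack and the tip shows at the back, around (315,182) in the crop. Now the red one.

```bash
python3 -m creep '[[[-0.26,-0.04,0],0.1,60],[[-0.26,-0.05,0],0.1,60],[[0,0,0],0.1,60],[[0,0,0],0.1,60],[[0,0,0],0.1,60],[[0,0,0],0.084,60],[[0,0,0],0,60],[[0,0,0],0,60]]'; python3 ws.py red .022
```

```text
time: 38.5
position: [0.4278, -0.2628, 0.1911]
tool_rot: [0.511, 3.1, -0.0]
ft_force: [-0.2, -0.6, 0.7]
gripper_width: 0.0599
grip_force: 0.0
red 1104 [ 0.4029 -0.2568] [0.0254 0.0876] axis -19.2
[ 0.4278 -0.2628  0.1911] yawx 161.3
```

```bash
python3 -m creep '[[[-0.02,-0.02,-0.5],0,60],[[0,0,-0.5],0,60],[[0,0,-0.4],0,60],[[0,0,-0.3],0,60],[[0,0,-0.15],0,60],[[0,0,0],0,60],[[0,0,0],0,0],[[0,0,0],0,0]]'|grep -E "pos|ft";  python3 -m creep '[[[0,0,0],0,0],[[0,0,0],0,0],[[0,0,0],0,0],[[0,0,0],0,0]]' ; python3 -m creep '[[[0,0,0.3],0,0],[[0,0,0.6],0,0],[[0,0,0],0,0]]'
```

```text
position: [0.4262, -0.2653, 0.0074]
ft_force: [-0.5, 0.4, -0.0]
time: 40.1
position: [0.4257, -0.2648, 0.0066]
tool_rot: [0.509, 3.099, -0.001]
ft_force: [-0.1, -0.1, 5.5]
gripper_width: 0.0257
grip_force: 30.0
time: 40.48
position: [0.4275, -0.2666, 0.0995]
tool_rot: [0.508, 3.093, -0.008]
ft_force: [-0.0, -0.1, -1.6]
gripper_width: 0.0257
grip_force: 30.0
```

```bash
python3 -m creep '[[[0,0.1,0.4],0,0],[[0.2,0.35,0],-0.085,0],[[0.3,0.35,0],-0.085,0],[[0.35,0.35,0],-0.085,0],[[0.37,0.3,0],-0.083,0],[[0,0,0],0,0],[[0,0,0],0,0]]'; python3 blade.py
```

```text
time: 41.35
position: [0.546, -0.1191, 0.1346]
tool_rot: [-1.301, -2.855, 0.001]
ft_force: [-0.5, 0.6, -1.7]
gripper_width: 0.0258
grip_force: 30.0
scene
269 dz/da -0.003 dz/dl 0.024 z@a=.0237 0.1316 z@tip 0.1313 a 0.0395 0.1132 lat mid 0.0009 slope 0.031
top
none
[ 0.54602041 -0.11913266  0.13461904]
```

```bash
python3 -m creep '[[[0.015,0.013,-0.4],0,0],[[0,0,-0.3],0,0],[[0,0,-0.13],0,0],[[0,0,0],0,0],[[0,0,0],0,0]]'|grep -E "pos|ft"; python3 blade.py
```

```text
position: [0.5497, -0.119, 0.0542]
ft_force: [-0.0, 0.1, -0.0]
scene
243 dz/da 0.011 dz/dl 0.019 z@a=.0237 0.0508 z@tip 0.0518 a 0.0354 0.1143 lat mid 0.0022 slope 0.023
top
none
[ 0.549673   -0.11902443  0.05421914]
```

```bash
python3 -m creep '[[[-0.01,-0.01,-0.025],-0.01,0],[[0.13,-0.15,0],0,0],[[0.13,-0.15,0],0,0],[[0.07,-0.08,0],0,0],[[0.07,-0.08,0],0,0],[[0,0,0],0,0]]'|grep -E "pos|ft"; python3 -m creep '[[[0.07,-0.08,0],0,0],[[0.07,-0.08,0],0,0],[[0.07,-0.08,0],0,0],[[0,0,0],0,0]]'|grep -E "pos|ft"
```

```text
position: [0.5886, -0.1659, 0.0508]
ft_force: [0.6, -0.1, -1.7]
position: [0.6102, -0.1907, 0.0509]
ft_force: [1.5, 0.4, -1.0]
```

```bash
python3 -m creep '[[[0.07,-0.08,0],0,0],[[0.07,-0.08,0],0,0],[[0.02,-0.025,0],0,0],[[0,0,0],0,0]]'|grep -E "pos|ft"; for i in 1 2 3 4 ; do python3 -m creep '[[[0.013,-0.015,0],0,0],[[0,0,0],0,0]]'|grep -E "pos|ft"; done
```

```text
position: [0.6252, -0.2083, 0.0507]
ft_force: [0.9, 0.5, -1.5]
position: [0.6262, -0.2093, 0.0507]
ft_force: [0.9, -0.3, -1.0]
position: [0.6277, -0.211, 0.0508]
ft_force: [-0.8, -0.2, -1.5]
position: [0.629, -0.2126, 0.0508]
ft_force: [0.2, 0.6, -1.8]
position: [0.6304, -0.2141, 0.0507]
ft_force: [0.0, 0.1, -1.3]
```

```bash
for i in 1 2 3 4; do python3 -m creep '[[[0.01,-0.012,0],0,0],[[0,0,0],0,0]]'|grep -E "pos|ft"; done
```

```text
position: [0.6313, -0.2152, 0.0508]
ft_force: [0.5, -0.4, -1.1]
position: [0.6323, -0.2164, 0.0507]
ft_force: [-1.6, 0.8, -0.9]
position: [0.6324, -0.2166, 0.0506]
ft_force: [-2.5, 2.6, 0.9]
position: [0.6323, -0.2166, 0.0505]
ft_force: [-3.5, 5.9, 3.0]
```

```bash
python3 -m creep '[[[0,0,-0.03],0,0],[[0,0,0],0,0],[[0,0,0],0,60],[[0,0,0],0,60],[[0,0,0],0,60],[[0,0,0.4],0,60],[[0,0,0.6],0,30],[[0.08,0.52,0],0,0]]'|grep -E "pos|ft";  python3 -m creep '[[[0.08,0.52,0],0,0],[[0.08,0.52,0],0,0],[[0,0,0],0,0]]'; python3 - <<'E'
from vis import *
p,d,c=look("top");W=cloud(d,c);d0=np.array([.6534,-.757]);y=np.array([.757,.6534])
for k,o in dict(red=[.646,-.2308],blue=[.5734,-.2936]).items():
    q=W[...,:2]-np.array(o);a=q@d0;l=q@y;z=W[...,2]
    m=(abs(l)<.04)&(a>-.12)&(a<-.002)&(z>.055)&(z<.07)&masks(p)[k]
    if m.sum(): print(k,"a",np.percentile(a[m],[1,50,99]),"l",np.percentile(l[m],[1,50,99]),"z",np.median(z[m]),m.sum())
    m=(abs(l)<.035)&(a>.074)&(a<.13)&(z>.035)&(z<.06); 
    if m.sum(): print(" tip a",np.percentile(a[m],[50,98]),m.sum())
for n,(u,v) in dict(jar=(380,108),stack=(532,283),tin=(507,352)).items():
    m=np.zeros((480,640),bool);m[v-30:v+30,u-30:u+30]=1
    zt=np.nanmax(W[m][:,2]);m&=(W[...,2]>zt-.006);print(n,np.median(W[m],0).round(4))
q=W[...,:2]-np.array([.571,.1507]);a=np.radians(84.9);l=q@[np.cos(a),np.sin(a)]
x=q@[np.sin(a),-np.cos(a)]
m=(abs(l)<.1)&(abs(x)<.13)&(W[...,2]>.05);print("carton z",np.percentile(W[m][:,2],[1,50,99]))
cv2.imwrite("pics/t7.png",p[60:360,100:600,::-1])
E
```

```text
position: [0.6469, -0.1721, 0.1539]
ft_force: [-0.2, 1.2, -0.0]
time: 47.3
position: [0.6585, -0.0587, 0.1477]
tool_rot: [-1.32, -2.851, -0.001]
ft_force: [-0.4, 0.6, 0.3]
gripper_width: 0.0177
grip_force: 0.0
red a [-0.09072021 -0.0455129  -0.00294068] l [-0.01520344 -0.00236337  0.01062227] z 0.06378610469005674 446
 tip a [0.08751465 0.09431738] 120
blue a [-0.08993526 -0.04529131 -0.00309855] l [-0.01325367 -0.00090814  0.01116906] z 0.06393838692984088 434
 tip a [0.08695804 0.09415572] 127
jar [ 0.5972 -0.0917  0.5243]
stack [ 0.4289 -0.4502  0.112 ]
tin [ 0.2832 -0.3954  0.1014]
carton z [0.08971641 0.09710317 0.77822794]
```

View pics/t7.png

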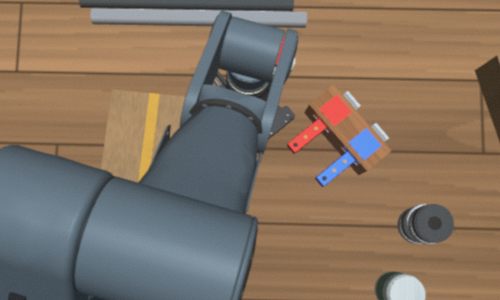

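Both scrapers are home: red handle at (305,135), blue at (335,168), both tips out at the back. The carton is closed, so I'll press the bell.

```bash
python3 -m creep '[[[-0.01,0,-0.4],0,0],[[0,0,-0.3],0,0],[[0,0,-0.1],0,0],[[0,0,0],0,0]]'|grep -E "pos|ft|wid"; for i in 1 2 3 4; do python3 -m creep '[[[0,0,-0.03],0,0],[[0,0,0],0,0]]'|grep -E "pos|ft"; done
```

```text
position: [0.6568, -0.064, 0.0676]
ft_force: [-1.2, -0.3, 2.0]
gripper_width: 0.0006
position: [0.6583, -0.0635, 0.0661]
ft_force: [-0.9, -1.6, 2.8]
position: [0.6584, -0.0633, 0.0624]
ft_force: [0.2, -1.9, 3.5]
position: [0.6584, -0.0633, 0.0604]
ft_force: [-1.0, -2.0, 9.5]
position: [0.6585, -0.0633, 0.0601]
ft_force: [-4.5, -1.8, 21.9]
```

Force rose from 3.5 N to 22 N at z = 0.060, so the plunger is at its stop. I'll hold briefly, lift off and check.

```bash
python3 -m creep '[[[0,0,0],0,0],[[0,0,0.3],0,0],[[0,0,0.5],0,0],[[0,0,0.6],0,0],[[-0.5,0,0.3],0,0],[[-0.5,-0.2,0],0,0],[[-0.5,-0.2,0],0,0],[[0,0,0],0,0]]'|grep -E "pos|ft"; python3 - <<'E'
from vis import *
p,d,c=look("scene");cv2.imwrite("pics/s9.png",p[:,:,::-1])
E
```

```text
position: [0.5026, -0.1016, 0.2248]
ft_force: [1.0, -0.6, -0.4]
```

View pics/s9.png

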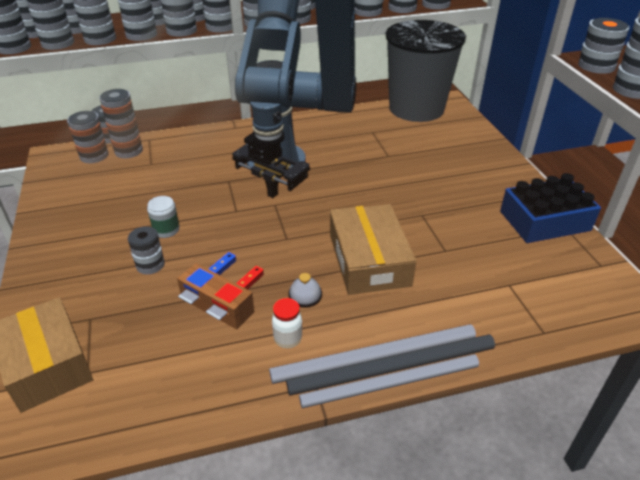

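The carton is closed at (370,245) and both scrapers are racked at (215,285). The jar, tin and stack are where they were, and the robot is clear of everything.

```bash
python3 -c "
from plant import r
print(r.job_done())"
```

```text
the job is handed in; nothing more can be done
None
```

All three gears are packed flat, hub up; both flaps are folded down, both scrapers are home in their own slots, the bell was pressed to its stop, and the job is handed in at about 51 s (no verdict was returned).

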